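# Stir the dyed beads in the block carver's workshop

## Task

Take the brass-footed stirring stick from its blue dish and stir the two pale beads in among the red ones in the terracotta basin: foot down close to the bottom, about three full rounds in wide circles about the basin's middle. Then stand the stick upright in its blue dish again and let go; both pale beads must still be in the basin.

Things in the scene. Friction and masses are not known exactly. Their poses are not given: they have to be found in the camera images.
- stirrer_mid (a point): Stirring stick standing loose and upright on its flat foot in the blue dish, 160 mm tall, about 0.13 kg: round pale-wood handle 18 mm in diameter, blue band near its top; round brass foot 34 mm in diameter, 20 mm high. This point is on its axis half-way up, 80 mm above the foot's underside; z runs up the stick. Grip the handle from above, 20 to 40 mm below its top, from any side.
- basin: Round terracotta basin with two pale and five dark red beads, fixed to the bench; origin at the centre of its underside, axes parallel to the world's. 60 mm tall; flat inner floor 8 mm above the origin; inner radius 58 mm at the floor, 68 mm at the rim; outer radius 73 mm. (The white basin of green beads is not part of the job.)
- dish: Blue ceramic dish that the stick stands in, fixed to the bench; origin at the centre of its underside. Round, 18 mm tall, flat inner floor 6 mm above the origin, inner radius 42 mm at the floor, outer radius 50 mm.
- bead0_center (a point): Centre of the first pale wooden bead, a loose ball 26 mm in diameter, 12 g, in the terracotta basin. The two pale and five red beads are alike in size; at first all lie spaced in a ring along the wall, centres about 42 mm from the basin's axis, so the middle is clear for the stick's foot to go down.
- bead1_center (a point): Centre of the second pale wooden bead, a loose ball 26 mm in diameter, 12 g, in the terracotta basin.

How it is judged:
By the outcome, as a careful person would: the job done as asked, in the order asked, and still so for the second after the job is handed in, with the robot touching nothing.
It also fails if it takes over 72 s, if anything falls off the work surface, if the arm or the gripper's body presses on something with over 40 N, if the wrist force passes 120 N, or if a joint passes its speed limit or range.

## Robot

A 6-joint arm with a two-finger parallel gripper is mounted at the origin on the work surface. World frame = base frame: x ahead of the robot, y to its left, z up, the work surface at z = 0. Lengths are in mm, angles in degrees, forces in N, time in s.
With the tool pointing down it reaches from about 300 to 850 mm from the base axis. Payload 4.2 kg.
Tool frame: the origin (TCP) lies midway between the tips of the shut fingers; the grasp point (between the pads) lies 19 mm behind it (env.grip_depth is the distance from the TCP to the grasp point, in mm); z points along the fingers, y is the line along which they close (so a half turn about z gives the same grasp; the last joint's range is limited). The gripper opens to 91 mm and grips with 3 to 60 N. Pads are 32 mm wide; open, the fingers measure 118 mm over their backs; the gripper's body (76 mm by 178 mm) begins 60 mm behind the grasp point.
Start: joints at [64.057, 18.312, 89.639, -0, 72.044, -1.146], TCP at [241.169, 522, 188.476] pointing down, gripper open.
Joint ranges: [-177.97, 177.97], [-48.28, 115.42], [12.27, 149.76], [-77.06, 257.06], [2.81, 150.46], [-146.56, 146.56]. Speed limits (degrees/s): [147.25, 147.25, 180, 180, 180, 180].

## Interface

Orientations are given as [roll, pitch, yaw] about the fixed x, y, z axes, in that order (R = Rz(yaw) Ry(pitch) Rx(roll)).
In Python, from workcell import env, eyes gives the robot as it stands.
- The arm moves only by the tool send_rows, never from a script. Its argument "motion" is a list of rows, each a list of 7 numbers: the shift along the world's x, y, z normalised to -1 to 1, where 1 is 0.5 m, then the turn, a rotation vector about the world's x, y, z normalised to -1 to 1, where 1 is 60 degrees, then the opening, from -1 (shut) to 1 (fully open). A call has 1 to 20 rows; each row is the pose to reach, as a shift and turn from the pose commanded when the call began; what a row does not reach only later rows make up. A row lasts 1/8 s, in which the tool goes at most 62.5 mm and 10.7 degrees, less where a joint would pass 70% of its speed; a pose out of reach is approached as far as the arm can. A call with a number of a shift or a turn outside -1 to 1 is refused whole. A call with a gripper value outside its range is refused whole. The fingers move at their own pace and stop on an object; "squeeze" is the grip in N (left out, the last holds). Time passes only in rows, so rows that repeat a pose let the fingers close. It gives the time, the measured TCP pose, the force, the opening and the grip force at its end, in the units of the state.
- env.state(): the state, without advancing time (a new reading comes with each control period).
- eyes.grab_frame(name): name is "scene" or "top" or "wrist"; returns a dict with "pixels" (384x512x3 uint8, red, green, blue), "depth" (384x512 float32, mm along the optical axis (not along the pixel's ray), 0 where there is no reading), "fx", "fy", "cx", "cy" (pixels), "R" (3x3) and "t" (3): a world point X has camera coordinates R X + t; the wrist camera has in their place "T_tool_cam" (4x4, takes a point from camera to tool coordinates, whose origin is the TCP and whose axes are the flange's). Camera axes: x right, y down, z forward; pixel columns grow to the right and rows downward; lengths in mm; the calibration is good to about 2 mm. The wrist camera is an equidistant fisheye: a pixel r from the principal point sees the ray r / f radians off the axis. A picture is of the moment at which its call begins: read the wrist's pose just before it.
- env.job_done(): hands the job in; it is judged then, once.
The state is a dict: "time_s": time; "qpos": joint angles; "qvel": joint speeds; "effort": joint torques, N m; "ee_pos": TCP position; "ee_rot": TCP orientation; "force": force on the tool from outside, world axes, zero at the start; "torque": the same for the moment, N m; "gripper_width": finger opening in mm; "gripper_force": force on a finger pad.
Only numpy, scipy, OpenCV 4.12 (cv2) and the standard library are available. Lean on these libraries where they do the work, as an engineer would, in place of code of your own. Each camera call takes 0.05 s, during which the arm holds its last target. There are 200 camera calls.

## Working session

There is one attempt and no reset: what is moved stays moved. The work goes in short steps, Python scripts to look and compute and a tool call to move; the robot and the scene stay as the last step left them, time stands still between calls to the robot, and variables do not carry over. Pictures are saved under pics/ and viewed, at most 10 in all, crops included, and the job is handed in when it is done.

Besides the shell and the picture viewer there is one more tool, called after ">>>" in YAML: its name, and indented under it one key for each argument. send_rows: Moves the arm, as the interface text tells. Its arguments: {"type":"object","properties":{"motion":{"type":"array"},"squeeze":{"type":"number"}},"required":["motion"]}

```bash
mkdir -p pics; cat > h.py <<'E'
import numpy as np,cv2
from workcell import env,eyes
def world(f):
    d=f["depth"];v,u=np.mgrid[:d.shape[0],:d.shape[1]]
    c=np.stack([(u-f["cx"])/f["fx"]*d,(v-f["cy"])/f["fy"]*d,d],-1)
    return (c-f["t"])@f["R"]
E
python3 - <<'E'
from h import *
ims=[]
for n in("scene","top"):
    f=eyes.grab_frame(n);np.savez("/tmp/"+n,**{k:f[k] for k in f});cv2.imwrite(f"pics/{n}0.png",f["pixels"][...,::-1])
s=env.state();print(s["time_s"],s["ee_pos"],s["ee_rot"],s["gripper_width"])
E
```

```text
0.1 [240.9564017  521.56153843 187.7179231 ] [-1.79912062e+02  4.18189923e-04  1.55202253e+02] 91.12992106816755
```

View pics/top0.png

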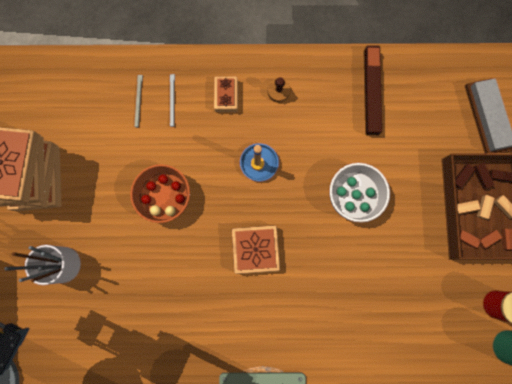

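View pics/scene0.png

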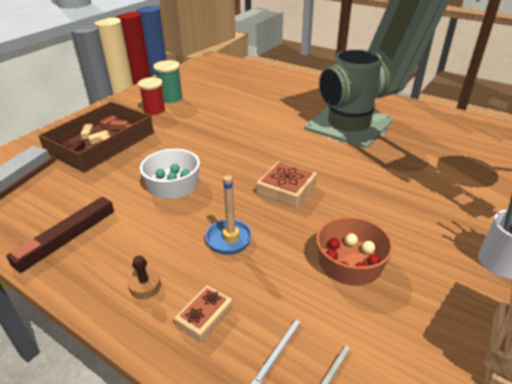

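The top view shows the terracotta basin at about (160,194) with its pale beads at (155,211) and (169,211). The blue dish is at (259,162), with the stick's top near (258,149).

```bash
python3 - <<'E'
from h import *
f=dict(np.load("/tmp/top.npz"));W=world(f);hsv=cv2.cvtColor(f["pixels"],cv2.COLOR_RGB2HSV)
def circ(P):
    A=np.c_[2*P,np.ones(len(P))];s=np.linalg.lstsq(A,(P**2).sum(1),rcond=None)[0];return s[:2],np.sqrt(s[2]+s[0]**2+s[1]**2)
v,u=np.mgrid[:384,:512]
# basin rim
m=(np.hypot(u-160,v-194)<36)&(W[...,2]>52)&(W[...,2]<70);print("basin",circ(W[m][:,:2]),m.sum(),np.median(W[m][:,2]))
m=(np.hypot(u-259,v-162)<26)&(W[...,2]>13)&(W[...,2]<24)&(hsv[...,0]>95)&(hsv[...,0]<125)&(hsv[...,1]>120);print("dish",circ(W[m][:,:2]),m.sum())
m=(np.hypot(u-259,v-158)<18)
for lo,hi in((15,35),(35,80),(80,130),(130,162),(162,180)):
    k=m&(W[...,2]>lo)&(W[...,2]<hi);k&=~((hsv[...,0]>95)&(hsv[...,0]<125)&(W[...,2]<40));print(lo,k.sum(),W[k].mean(0) if k.any() else 0)
k=m&(W[...,2]>100);print(np.round(W[k][:60]))
m=(np.hypot(u-160,v-194)<24)&(hsv[...,1]<160)&(hsv[...,2]>150);print("pale",[ (W[m&(u<162)].mean(0)),(W[m&(u>=162)].mean(0))],m.sum())
f=dict(np.load("/tmp/scene.npz"));W=world(f)
v,u=np.mgrid[:384,:512]
for r in (182,190,200,210,220,228):
    k=(abs(u-230)<14)&(abs(v-r)<2)&(W[...,2]>25)
    c=W[k];cam=-f["R"].T@f["t"];g=c.mean(0);d=(g-cam)[:2];d/=np.hypot(*d);print("scene",r,g,"axis~",g[:2]+d*7)
E
```

```text
basin (array([532.83863563, 248.97152218]), np.float64(69.38629670607561)) 462 58.91952885481642
dish (array([619.26725605,   5.89650154]), np.float64(45.414549001784216)) 72
15 108 [620.43617086  10.56613621  24.07482163]
35 28 [609.90606065  10.75817956  58.45285402]
80 32 [609.39215109  10.4161135  105.51001749]
130 29 [610.3227889   10.54396927 147.75987052]
162 46 [615.86007941  10.33737641 165.53594869]
[[3.580e+02 1.300e+01 1.151e+03]
 [6.230e+02 1.300e+01 1.680e+02]
 [6.240e+02 1.100e+01 1.650e+02]
 [6.240e+02 8.000e+00 1.660e+02]
 [6.220e+02 1.500e+01 1.650e+02]
 [6.220e+02 1.300e+01 1.650e+02]
 [6.220e+02 1.100e+01 1.660e+02]
 [6.210e+02 8.000e+00 1.660e+02]
 [6.210e+02 6.000e+00 1.660e+02]
 [6.220e+02 4.000e+00 1.660e+02]
 [6.190e+02 1.700e+01 1.650e+02]
 [6.190e+02 1.500e+01 1.680e+02]
 [6.200e+02 1.300e+01 1.650e+02]
 [6.200e+02 1.100e+01 1.650e+02]
 [6.190e+02 8.000e+00 1.660e+02]
 [6.200e+02 6.000e+00 1.640e+02]
 [6.200e+02 4.000e+00 1.650e+02]
 [6.170e+02 1.700e+01 1.640e+02]
 [6.170e+02 1.500e+01 1.650e+02]
 [6.170e+02 1.300e+01 1.650e+02]
 [6.160e+02 1.100e+01 1.680
[... 1215 characters left out ...]
 1.480e+02]
 [6.090e+02 1.500e+01 1.530e+02]
 [6.080e+02 1.300e+01 1.570e+02]]
pale [array([495.65214907, 268.22848065,  28.5365747 ]), array([494.11856584, 230.79116291,  29.87070176])] 151
scene 182 [638.56354142  32.23211113 175.40324192] axis~ [633.15242215  27.7914143 ]
scene 190 [619.13829215  15.13911336 137.63686698] axis~ [613.73308245  10.6912253 ]
scene 200 [619.82916037  16.26873596 113.80839782] axis~ [614.42106742  11.82435403]
scene 210 [619.21526506  16.40490426  87.60429187] axis~ [613.80388303  11.96452764]
scene 220 [619.33421837  15.72787964  60.82746563] axis~ [613.92681396  11.28266   ]
scene 228 [628.4913066   24.99599618  49.853831  ] axis~ [623.0748019   20.56186979]
```

>>> send_rows:
  motion:
    - [0,-0.1,0.04,0,0,0,1]
    - [0,-0.2,0.08,0,0,0,1]
    - [0,-0.3,0.08,0,0,0,1]
    - [0,-0.4,0.08,0,0,0,1]
    - [0,-0.444,0.08,0,0,0,1]
    - [0,-0.444,0.08,0,0,0,1]
    - [0,-0.444,0.08,0,0,0,1]
  squeeze: 50

```text
time_s: 0.98
ee_pos: [241.6, 301.3, 228.5]
ee_rot: [179.9, -0.0, 155.2]
force: [0.2, -0.8, -0.5]
gripper_width: 90.9
gripper_force: 0.0
```

>>> send_rows:
  motion:
    - [0.06,-0.046,0,0,0,0,1]
    - [0.14,-0.108,0,0,0,0,1]
    - [0.22,-0.17,0,0,0,0,1]
    - [0.3,-0.232,0,0,0,0,1]
    - [0.38,-0.294,0,0,0,0,1]
    - [0.46,-0.355,0,0,0,0,1]
    - [0.54,-0.417,0,0,0,0,1]
    - [0.62,-0.479,0,0,0,0,1]
    - [0.69,-0.533,0,0,0,0,1]
    - [0.73,-0.564,0,0,0,0,1]
    - [0.748,-0.578,0,0,0,0,1]
    - [0.748,-0.578,0,0,0,0,1]
    - [0.748,-0.578,0,0,0,0,1]

```text
time_s: 2.6
ee_pos: [614.6, 12.0, 228.5]
ee_rot: [180.0, -0.0, 155.3]
force: [-0.5, 0.8, 0.1]
gripper_width: 91.3
gripper_force: 0.0
```

```bash
python3 - <<'E'
from h import *
s=env.state();f=eyes.grab_frame("wrist");print(s["ee_pos"],s["ee_rot"],f["T_tool_cam"],f["fx"])
np.savez("/tmp/wrist",**{k:f[k] for k in f});cv2.imwrite("pics/w1.png",f["pixels"][...,::-1])
E
```

```text
[614.63176815  12.02988645 228.45279364] [ 1.79988287e+02 -3.71519026e-02  1.55264946e+02] [[-9.42520280e-04 -9.55994066e-01 -2.93384489e-01  8.43808325e+01]
 [ 9.99999520e-01 -9.80069209e-04 -1.90176359e-05 -9.51783353e-01]
 [-2.69356357e-04 -2.93384366e-01  9.55994530e-01 -1.95356664e+02]
 [ 0.00000000e+00  0.00000000e+00  0.00000000e+00  1.00000000e+00]] 297.3186396354542
```

View pics/w1.png

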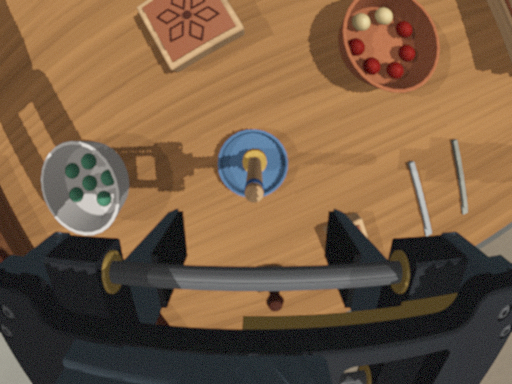

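The wrist view shows the stick's top at (256,192) and its foot at (255,160). It stands midway between the open fingers, inside the dish centred on (253,162).

```bash
python3 - <<'E'
from h import *
from scipy.spatial.transform import Rotation as Ro
f=dict(np.load("/tmp/wrist.npz"));d=f["depth"];v,u=np.mgrid[:384,:512]
x=u-f["cx"];y=v-f["cy"];r=np.hypot(x,y)+1e-9;th=r/f["fx"]
T=f["T_tool_cam"];t=np.tan(np.minimum(th,1.4))
P=np.stack([x/r*t*d,y/r*t*d,d],-1)
P=P@T[:3,:3].T+T[:3,3]
W=P@Ro.from_euler("xyz",[179.988,-.037,155.265],degrees=True).as_matrix().T+[614.63,12.03,228.45]
h=cv2.cvtColor(f["pixels"],cv2.COLOR_RGB2HSV)
def circ(P):
    A=np.c_[2*P,np.ones(len(P))];s=np.linalg.lstsq(A,(P**2).sum(1),rcond=None)[0];return s[:2],np.sqrt(s[2]+s[0]**2+s[1]**2)
b=(h[...,0]>95)&(h[...,0]<125)&(h[...,1]>120)
m=(np.hypot(u-253,v-162)<38)&b&(W[...,2]>14.5)&(W[...,2]<24);print("dish rim",circ(W[m][:,:2]),m.sum())
m=(np.hypot(u-256,v-194)<14)&(W[...,2]>160)&(W[...,2]<175);print("top",W[m].mean(0),np.ptp(W[m],0),m.sum())
m=(np.hypot(u-255,v-158)<14)&(W[...,2]>20)&(W[...,2]<32)&~b;print("foot",circ(W[m][:,:2]),W[m].mean(0),m.sum())
m=(np.hypot(u-391,v-43)<60)&(W[...,2]>54)&(W[...,2]<66);print("basin",circ(W[m][:,:2]),m.sum())
E
```

```text
dish rim (array([616.89367763,   5.28957668]), np.float64(45.66736051997396)) 20
top [612.90194475   9.98880202 164.62488345] [16.97991565 17.39038144  6.44879155] 288
foot (array([613.9703505 ,   9.74751464]), np.float64(13.085963330051845)) [609.51384682  12.09667861  25.19425811] 252
basin (array([530.84829126, 247.39147364]), np.float64(69.50231519866894)) 1074
```

>>> send_rows:
  motion:
    - [-0.002,-0.001,-0.05,0,0,0,1]
    - [-0.002,-0.001,-0.1,0,0,0,1]
    - [-0.002,-0.001,-0.15,0,0,0,1]
    - [-0.002,-0.001,-0.19,0,0,0,1]
    - [-0.002,-0.001,-0.21,0,0,0,1]
    - [-0.002,-0.001,-0.223,0,0,0,1]
    - [-0.002,-0.001,-0.223,0,0,0,1]
    - [-0.002,-0.001,-0.223,0,0,0,-1]
    - [-0.002,-0.001,-0.223,0,0,0,-1]
    - [-0.002,-0.001,-0.223,0,0,0,-1]
    - [-0.002,-0.001,-0.223,0,0,0,-1]
    - [-0.002,-0.001,-0.223,0,0,0,-1]
    - [-0.002,-0.001,-0.223,0,0,0,-1]
    - [-0.002,-0.001,-0.223,0,0,0,-1]
    - [-0.002,-0.001,-0.223,0,0,0,-1]
    - [-0.002,-0.001,-0.223,0,0,0,-1]
    - [-0.002,-0.001,-0.223,0,0,0,-1]
  squeeze: 50

```text
time_s: 4.78
ee_pos: [614.2, 10.5, 117.0]
ee_rot: [180.0, -0.0, 155.2]
force: [0.2, -0.5, -0.4]
gripper_width: 16.7
gripper_force: 50.0
```

>>> send_rows:
  motion:
    - [0,0,0.03,0,0,0,-1]
    - [0,0,0.08,0,0,0,-1]
    - [0,0,0.14,0,0,0,-1]
    - [0,0,0.18,0,0,0,-1]
    - [0,0,0.19,0,0,0,-1]
    - [-0.014,0.04,0.19,0,0,0,-1]
    - [-0.038,0.11,0.19,0,0,0,-1]
    - [-0.066,0.19,0.19,0,0,0,-1]
    - [-0.093,0.27,0.19,0,0,0,-1]
    - [-0.121,0.35,0.19,0,0,0,-1]
    - [-0.145,0.42,0.19,0,0,0,-1]
    - [-0.159,0.46,0.19,0,0,0,-1]
    - [-0.164,0.475,0.19,0,0,0,-1]
    - [-0.164,0.475,0.19,0,0,0,-1]
    - [-0.164,0.475,0.19,0,0,0,-1]

```text
time_s: 6.65
ee_pos: [532.5, 247.0, 211.9]
ee_rot: [-180.0, 0.0, 155.1]
force: [-0.5, -0.5, -1.0]
gripper_width: 17.2
gripper_force: 50.0
```

```bash
python3 - <<'E'
from h import *
a=eyes.grab_frame("wrist")["pixels"];b=eyes.grab_frame("scene")["pixels"]
cv2.imwrite("pics/w2.png",np.hstack([a[:300,60:450],cv2.resize(b[90:310,230:430],None,fx=2,fy=2)[:300]])[...,::-1])
print(env.state()["ee_pos"])
E
```

```text
[532.56290765 247.01657992 211.94090847]
```

View pics/w2.png

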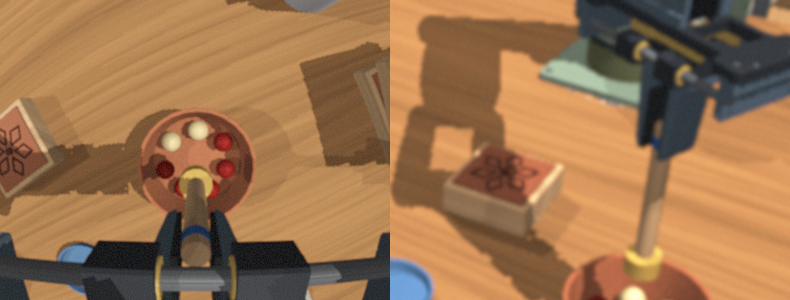

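The stick hangs upright from the gripper over the basin's middle, with its foot at (197,183) in the left half. The pale beads are at (171,141) and (198,130). I'll lower it now.

>>> send_rows:
  motion:
    - [0,0,-0.03,0,0,0,-1]
    - [0,0,-0.06,0,0,0,-1]
    - [0,0,-0.09,0,0,0,-1]
    - [0,0,-0.11,0,0,0,-1]
    - [0,0,-0.13,0,0,0,-1]
    - [0,0,-0.15,0,0,0,-1]
    - [0,0,-0.165,0,0,0,-1]
    - [0,0,-0.178,0,0,0,-1]
    - [0,0,-0.178,0,0,0,-1]
    - [0,0,-0.178,0,0,0,-1]

```text
time_s: 8.0
ee_pos: [532.5, 248.1, 123.3]
ee_rot: [180.0, 0.0, 155.2]
force: [-0.6, 0.7, -1.4]
gripper_width: 17.3
gripper_force: 50.0
```

>>> send_rows:
  motion:
    - [0.0045,0.0015,0,0,0,0,-1]
    - [0.0075,0.0055,0,0,0,0,-1]
    - [0.0082,0.0113,0,0,0,0,-1]
    - [0.0058,0.0178,0,0,0,0,-1]
    - [0,0.0233,0,0,0,0,-1]
    - [-0.0087,0.0266,0,0,0,0,-1]
    - [-0.0192,0.0265,0,0,0,0,-1]
    - [-0.0302,0.0219,0,0,0,0,-1]
    - [-0.04,0.013,0,0,0,0,-1]
    - [-0.0467,0,0,0,0,0,-1]
    - [-0.0488,-0.0159,0,0,0,0,-1]
    - [-0.0453,-0.0329,0,0,0,0,-1]
    - [-0.0329,-0.0453,0,0,0,0,-1]
    - [-0.0173,-0.0533,0,0,0,0,-1]
    - [0,-0.056,0,0,0,0,-1]
    - [0.0173,-0.0533,0,0,0,0,-1]
    - [0.0329,-0.0453,0,0,0,0,-1]
    - [0.0453,-0.0329,0,0,0,0,-1]
    - [0.0533,-0.0173,0,0,0,0,-1]
    - [0.056,0,0,0,0,0,-1]

```text
time_s: 10.5
ee_pos: [559.2, 247.8, 122.4]
ee_rot: [-179.8, -0.1, 155.2]
force: [-1.9, -0.2, -0.3]
gripper_width: 16.7
gripper_force: 49.8
```

```bash
python3 - <<'E'
from h import *
a=eyes.grab_frame("wrist")["pixels"];b=eyes.grab_frame("scene")["pixels"]
cv2.imwrite("pics/w3.png",np.hstack([a[:300,60:450],cv2.resize(b[160:310,270:430],None,fx=2,fy=2)[:300]])[...,::-1])
E
```

```text
(no output)
```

View pics/w3.png

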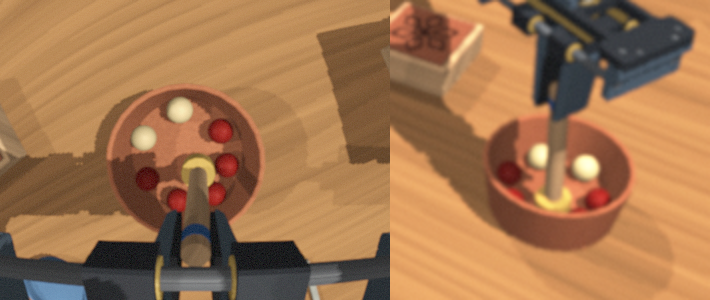

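The pale beads are at (144,138) and (179,110) in the left half, hardly moved. I'll check the foot's real position and whether the stick is tilted.

```bash
python3 - <<'E'
from h import *
s=env.state();f=eyes.grab_frame("scene");W=world(f);h=cv2.cvtColor(f["pixels"],cv2.COLOR_RGB2HSV)
print(s["time_s"],s["ee_pos"],s["ee_rot"],s["force"],s["torque"])
v,u=np.mgrid[:384,:512];cam=-f["R"].T@f["t"]
roi=(abs(u-350)<60)&(v>150)&(v<310)&(np.hypot(W[...,0]-532,W[...,1]-248)<60)
d0=np.array([532,248])-cam[:2];d0/=np.hypot(*d0)
for n,lo,hi in(("foot",15,36),("lo",40,60),("mid",60,80),("hi",80,110)):
    m=roi&(W[...,2]>lo)&(W[...,2]<hi)&(h[...,0]>=12)&(h[...,0]<32)
    if n=="foot": m&=h[...,1]>130
    else: m&=(np.hypot(u-346,0)<14)
    print(n,m.sum(),W[m].mean(0).round(1),"axis",(W[m].mean(0)[:2]+d0*(12 if n=="foot" else 6)).round(1))
E
```

```text
10.6 [559.2002126  248.70281617 122.50533239] [-1.79919278e+02 -9.98791886e-02  1.55265545e+02] [-2.36925105 -0.33487418 -1.31230433] [-0.01767931  0.6962421   0.02020256]
foot 142 [554.9 260.   30.6] axis [543.5 256.3]
lo 64 [557.2 258.7  49.5] axis [551.5 256.8]
mid 72 [559.  257.7  70.1] axis [553.3 255.9]
hi 105 [561.2 255.8  95.1] axis [555.5 254. ]
```

>>> send_rows:
  motion:
    - [0.0001,0.0182,0,0,0,0,-1]
    - [-0.0058,0.0364,0,0,0,0,-1]
    - [-0.0178,0.0526,0,0,0,0,-1]
    - [-0.035,0.0647,0,0,0,0,-1]
    - [-0.056,0.072,0,0,0,0,-1]
    - [-0.0782,0.0685,0,0,0,0,-1]
    - [-0.0983,0.0582,0,0,0,0,-1]
    - [-0.1142,0.0423,0,0,0,0,-1]
    - [-0.1245,0.0222,0,0,0,0,-1]
    - [-0.128,0,0,0,0,0,-1]
  squeeze: 60

```text
time_s: 11.9
ee_pos: [497.5, 248.4, 123.8]
ee_rot: [179.8, 0.1, 155.2]
force: [4.5, 3.1, 0.1]
gripper_width: 16.5
gripper_force: 60.0
```

```bash
cat >> h.py <<'E'
def look(name,cx=532,cy=248):
    s=env.state();f=eyes.grab_frame("scene");W=world(f);h=cv2.cvtColor(f["pixels"],cv2.COLOR_RGB2HSV)
    print(s["time_s"],s["ee_pos"].round(1) if hasattr(s["ee_pos"],"round") else s["ee_pos"],np.round(s["force"],1))
    cam=-f["R"].T@f["t"];d=np.array([cx,cy])-cam[:2];d/=np.hypot(*d)
    near=np.hypot(W[...,0]-cx,W[...,1]-cy)<62
    pale=near&(W[...,2]>10)&(W[...,2]<125)&(h[...,0]>=12)&(h[...,0]<32)
    for n,m,o in(("foot",pale&(W[...,2]<36)&(h[...,1]>130),12),("handle",pale&(W[...,2]>70)&(W[...,2]<110),6)):
        if m.sum()>15: p=W[m].mean(0);print(n,m.sum(),(p[:2]+d*o-[cx,cy]).round(1),p[2].round())
    n,_,st,ce=cv2.connectedComponentsWithStats((pale&(W[...,2]<36)&(h[...,1]<=130)).astype(np.uint8))
    lab=_
    for i in range(1,n):
        if st[i,4]>15: print("pale",st[i,4],(W[lab==i].mean(0)[:2]-[cx,cy]+d*6).round(1))
    a=eyes.grab_frame("wrist")["pixels"];b=f["pixels"]
    cv2.imwrite(f"pics/{name}.png",np.hstack([a[:300,60:450],cv2.resize(b[160:310,270:430],None,fx=2,fy=2)[:300]])[...,::-1])
E
python3 -c "
from h import *
look('w4')"
```

```text
11.9 [497.5 248.4 123.8] [4.5 3.1 0.1]
foot 207 [-23.1  -5.8] 27.0
handle 162 [-26.7  -1.5] 90.0
pale 106 [-38.2 -31.2]
pale 105 [-48.7   9. ]
```

View pics/w4.png

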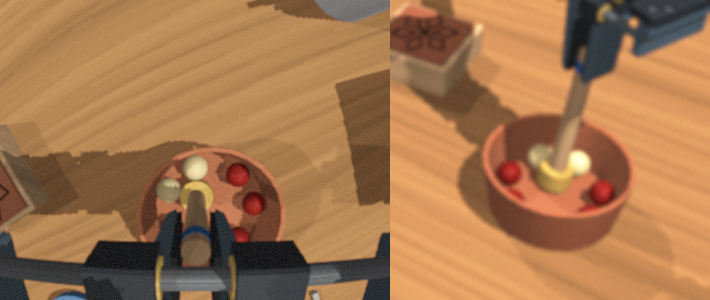

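The foot has wedged between the two pale beads at a radius of about 24 mm, and the beads are shifting. Wider circles work, so I'll continue with them.

>>> send_rows:
  motion:
    - [0.0035,-0.0222,0,0,0,0,-1]
    - [0.0138,-0.0423,0,0,0,0,-1]
    - [0.0297,-0.0582,0,0,0,0,-1]
    - [0.0498,-0.0685,0,0,0,0,-1]
    - [0.072,-0.072,0,0,0,0,-1]
    - [0.0942,-0.0685,0,0,0,0,-1]
    - [0.1143,-0.0582,0,0,0,0,-1]
    - [0.1302,-0.0423,0,0,0,0,-1]
    - [0.1405,-0.0222,0,0,0,0,-1]
    - [0.144,0,0,0,0,0,-1]

```text
time_s: 13.25
ee_pos: [566.8, 247.0, 122.1]
ee_rot: [-179.7, -0.1, 155.2]
force: [-3.1, -2.5, -0.5]
gripper_width: 16.7
gripper_force: 60.0
```

```bash
python3 -c "
from h import *
look('w5')"
```

```text
13.25 [566.8 247.  122.1] [-3.1 -2.5 -0.5]
foot 141 [9.1 6.6] 29.0
handle 133 [26.3  5.6] 89.0
pale 120 [-32.6 -34.1]
pale 132 [-48.3   6.6]
```

View pics/w5.png

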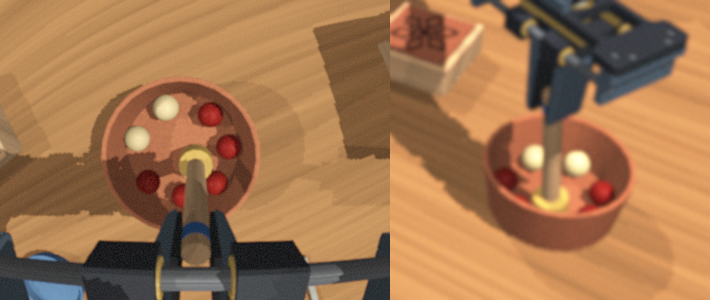

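The stick pivots in the grip about the closing axis, so the foot lags inward at about r=10. I'll go back to the centre and straighten it by pressing the foot on the floor. Then I'll turn the gripper so its closing axis follows the pushing direction.

>>> send_rows:
  motion:
    - [-0.02,0,0,0,0,-0.15,-1]
    - [-0.04,0,0,0,0,-0.3,-1]
    - [-0.06,0,0,0,0,-0.46,-1]
    - [-0.072,0,0,0,0,-0.62,-1]
    - [-0.072,0,0,0,0,-0.767,-1]
    - [-0.072,0,-0.004,0,0,-0.767,-1]
    - [-0.072,0,-0.008,0,0,-0.767,-1]
    - [-0.072,0,-0.01,0,0,-0.767,-1]
    - [-0.072,0,-0.012,0,0,-0.767,-1]
    - [-0.072,0,-0.012,0,0,-0.767,-1]

```text
time_s: 14.6
ee_pos: [534.7, 248.8, 121.3]
ee_rot: [179.5, -0.0, 109.3]
force: [-2.2, -0.8, 16.1]
gripper_width: 16.7
gripper_force: 60.0
```

```bash
python3 -c "
from h import *
look('w6')"
```

```text
14.6 [534.7 248.8 121.3] [-2.2 -0.8 16.1]
foot 219 [-6.9 16.1] 25.0
handle 160 [ 0.1 10.1] 90.0
pale 130 [-33. -33.]
pale 54 [-49.4  13. ]
pale 16 [-0.9 16.6]
```

>>> send_rows:
  motion:
    - [-0.003,0.01,-0.004,0,0,0,-1]
    - [-0.006,0.02,-0.008,0,0,0,-1]
    - [-0.008,0.03,-0.01,0,0,0,-1]
    - [-0.008,0.03,-0.012,0,0,0,-1]
    - [-0.008,0.03,-0.012,0,0,0,-1]

```text
time_s: 15.32
ee_pos: [533.0, 264.6, 119.8]
ee_rot: [179.1, -0.0, 109.4]
force: [-4.4, -2.5, 34.4]
gripper_width: 16.8
gripper_force: 60.3
```

```bash
python3 -c "
from h import *
look('w7')"
```

```text
15.325 [533.  264.6 119.8] [-4.4 -2.5 34.4]
foot 204 [-7.2 16.5] 24.0
handle 155 [-0.5 18. ] 90.0
pale 135 [-33.2 -33.8]
pale 20 [-52.6  15.6]
pale 18 [-1.7 17.2]
```

>>> send_rows:
  motion:
    - [-0.004,0.03,0.012,0,0,0,-1]
    - [0,0.02,0.024,0,0,0,-1]
    - [0.004,0,0.024,0,0,0,-1]
    - [0.008,-0.02,0.024,0,0,0,-1]
    - [0.008,-0.03,0.024,0,0,0,-1]
    - [-0.011,-0.0365,0.024,0,0,0,-1]
    - [-0.03,-0.043,0.024,0,0,0,-1]
    - [-0.04,-0.0465,0.024,0,0,0,-1]
    - [-0.048,-0.0495,0.024,0,0,0,-1]
    - [-0.0563,-0.0522,0.024,0,0,0,-1]
    - [-0.0563,-0.0522,0.024,0,0,0,-1]

```text
time_s: 16.8
ee_pos: [504.1, 239.1, 124.9]
ee_rot: [179.3, -0.1, 109.2]
force: [6.2, 3.7, -1.5]
gripper_width: 16.5
gripper_force: 60.5
```

```bash
python3 -c "
from h import *
look('w8')"
```

```text
16.8 [504.1 239.1 124.9] [ 6.2  3.7 -1.5]
foot 202 [-24.1  -7.1] 27.0
handle 153 [-24.4  -7.2] 90.0
pale 111 [-35.9 -34.2]
pale 118 [-48.8   8.6]
```

View pics/w8.png

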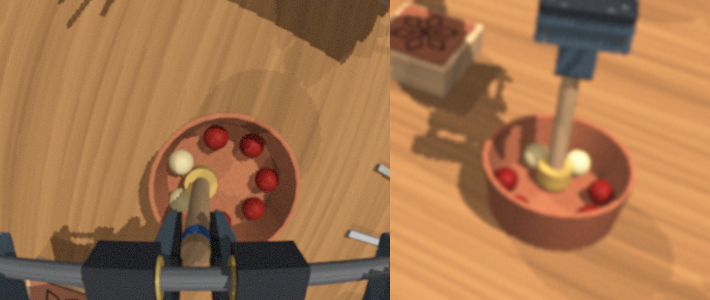

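>>> send_rows:
  motion:
    - [0,0,0,0,0,-0.17,-1]
    - [0,0,0,0,0,-0.34,-1]
    - [0,0,0,0,0,-0.51,-1]
    - [0,0,0,0,0,-0.68,-1]
    - [0,0,0,0,0,-0.85,-1]
    - [0,0,0,0,0,-1,-1]

```text
time_s: 17.65
ee_pos: [501.5, 237.9, 123.8]
ee_rot: [179.9, -0.2, 48.9]
force: [3.3, 1.7, -0.5]
gripper_width: 17.0
gripper_force: 59.9
```

>>> send_rows:
  motion:
    - [0,0,0,0,0,-0.17,-1]
    - [0,0,0,0,0,-0.34,-1]
    - [0,0,0,0,0,-0.51,-1]
    - [0,0,0,0,0,-0.68,-1]
    - [0,0,0,0,0,-0.85,-1]
    - [0,0,0,0,0,-1,-1]

```text
time_s: 18.4
ee_pos: [502.2, 237.8, 124.0]
ee_rot: [-179.8, -0.3, -11.1]
force: [4.9, 1.6, -0.8]
gripper_width: 17.0
gripper_force: 60.0
```

>>> send_rows:
  motion:
    - [0.0013,-0.0128,0,0,0,0.139,-1]
    - [0.0083,-0.0232,0,0,0,0.278,-1]
    - [0.0171,-0.0322,0,0,0,0.417,-1]
    - [0.0272,-0.0396,0,0,0,0.556,-1]
    - [0.0385,-0.0451,0,0,0,0.694,-1]
    - [0.0506,-0.0486,0,0,0,0.833,-1]

```text
time_s: 19.15
ee_pos: [522.6, 213.7, 122.9]
ee_rot: [-179.7, 0.2, 39.4]
force: [-4.3, 4.4, 2.1]
gripper_width: 16.7
gripper_force: 60.4
```

```bash
python3 -c "
from h import *
look('w9')"
```

```text
19.15 [522.6 213.7 122.9] [-4.3  4.4  2.1]
foot 205 [ -9.4 -22. ] 26.0
handle 153 [ -7.6 -27. ] 91.0
pale 137 [-47.8  17. ]
```

View pics/w9.png

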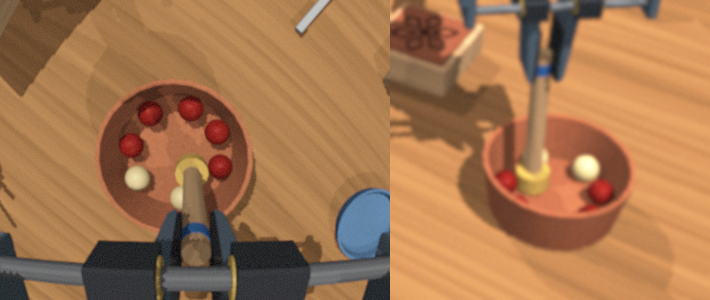

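The foot now sits at r≈25 and has passed one pale bead, at (178,197) in the left half. The stick stays nearly upright, so this grip rotation works. I'll continue it around.

>>> send_rows:
  motion:
    - [0.0124,-0.0013,0,0,0,0.167,-1]
    - [0.025,-0.0004,0,0,0,0.333,-1]
    - [0.0371,0.0026,0,0,0,0.5,-1]
    - [0.0486,0.0077,0,0,0,0.667,-1]
    - [0.059,0.0147,0,0,0,0.833,-1]
    - [0.068,0.0235,0,0,0,1,-1]

```text
time_s: 20.0
ee_pos: [555.9, 224.8, 122.1]
ee_rot: [-179.6, -0.1, 99.5]
force: [-3.2, 2.3, -1.6]
gripper_width: 16.6
gripper_force: 60.1
```

>>> send_rows:
  motion:
    - [0.0074,0.0101,0,0,0,0.167,-1]
    - [0.0129,0.0214,0,0,0,0.333,-1]
    - [0.0164,0.0335,0,0,0,0.5,-1]
    - [0.0177,0.0459,0,0,0,0.667,-1]
    - [0.0168,0.0585,0,0,0,0.833,-1]
    - [0.0138,0.0706,0,0,0,1,-1]

```text
time_s: 20.75
ee_pos: [563.2, 257.9, 122.0]
ee_rot: [-179.6, -0.3, 159.6]
force: [-1.8, -2.8, -1.2]
gripper_width: 17.1
gripper_force: 60.1
```

>>> send_rows:
  motion:
    - [-0.0051,0.0115,0,0,0,0.167,-1]
    - [-0.0121,0.0219,0,0,0,0.333,-1]
    - [-0.0209,0.0309,0,0,0,0.5,-1]
    - [-0.031,0.0383,0,0,0,0.667,-1]
    - [-0.0423,0.0438,0,0,0,0.833,-1]
    - [-0.0544,0.0473,0,0,0,1,-1]

```text
time_s: 21.5
ee_pos: [537.7, 280.3, 122.3]
ee_rot: [-179.8, -0.4, -140.4]
force: [0.2, -4.5, -0.4]
gripper_width: 16.7
gripper_force: 60.1
```

```bash
python3 -c "
from h import *
look('w10');print(env.state()['qpos'])"
```

```text
21.5 [537.7 280.3 122.3] [ 0.2 -4.5 -0.4]
foot 214 [-8.9 18.1] 26.0
handle 145 [ 1.4 27.3] 90.0
pale 128 [-34.1 -33.5]
pale 30 [-49.4  24.9]
[  26.63331568   23.9363794    90.84022847   -0.24423514   65.53097152
 -102.51546442]
```

>>> send_rows:
  motion:
    - [0,0,0,0,0,-0.17,-1]
    - [0,0,0,0,0,-0.34,-1]
    - [0,0,0,0,0,-0.51,-1]
    - [0,0,0,0,0,-0.68,-1]
    - [0,0,0,0,0,-0.85,-1]
    - [0,0,0,0,0,-1,-1]

```text
time_s: 22.35
ee_pos: [537.2, 278.1, 122.6]
ee_rot: [-179.3, -0.0, 158.8]
force: [-1.8, -11.5, 3.7]
gripper_width: 17.0
gripper_force: 61.5
```

>>> send_rows:
  motion:
    - [0,0,0,0,0,-0.17,-1]
    - [0,0,0,0,0,-0.34,-1]
    - [0,0,0,0,0,-0.51,-1]
    - [0,0,0,0,0,-0.68,-1]
    - [0,0,0,0,0,-0.85,-1]
    - [0,0,0,0,0,-1,-1]

```text
time_s: 23.1
ee_pos: [537.8, 281.7, 122.4]
ee_rot: [-179.8, 0.2, 98.7]
force: [-0.6, -3.3, -0.7]
gripper_width: 16.7
gripper_force: 59.7
```

>>> send_rows:
  motion:
    - [0,0,0,0,0,-0.17,-1]
    - [0,0,0,0,0,-0.34,-1]
    - [0,0,0,0,0,-0.51,-1]
    - [0,0,0,0,0,-0.68,-1]
    - [0,0,0,0,0,-0.85,-1]
    - [0,0,0,0,0,-1,-1]

```text
time_s: 23.85
ee_pos: [539.5, 280.9, 122.9]
ee_rot: [179.7, 0.2, 38.8]
force: [2.6, -5.9, -1.4]
gripper_width: 16.7
gripper_force: 60.3
```

```bash
python3 -c "
from h import *
look('w11')"
```

```text
23.85 [539.5 280.9 122.9] [ 2.6 -5.9 -1.4]
foot 192 [-5.9 21. ] 27.0
handle 148 [ 2.9 28.8] 91.0
pale 124 [-33.9 -33.4]
pale 16 [-52.4  24.5]
```

>>> send_rows:
  motion:
    - [-0.0124,0.0013,0,0,0,0.167,-1]
    - [-0.025,0.0004,0,0,0,0.333,-1]
    - [-0.0371,-0.0026,0,0,0,0.5,-1]
    - [-0.0486,-0.0077,0,0,0,0.667,-1]
    - [-0.059,-0.0147,0,0,0,0.833,-1]
    - [-0.068,-0.0235,0,0,0,1,-1]

```text
time_s: 24.7
ee_pos: [507.5, 271.2, 123.8]
ee_rot: [179.7, 0.1, 99.4]
force: [4.2, -1.3, -0.7]
gripper_width: 16.7
gripper_force: 60.2
```

```bash
python3 -c "
from h import *
look('w12')"
```

```text
24.7 [507.5 271.2 123.8] [ 4.2 -1.3 -0.7]
foot 218 [-21.6   8.8] 26.0
handle 155 [-20.9  16.8] 91.0
pale 129 [-34.2 -33.8]
pale 30 [-49.5  17.9]
```

The foot keeps riding on the inside of the bead ring. A foot centre at r≈37 pushes the beads purely along the wall without jamming them. So I'll press outward into the gap with the closing axis radial, then sweep.

>>> send_rows:
  motion:
    - [-0.0074,-0.0101,0,0,0,0.03,-1]
    - [-0.0129,-0.0214,0,0,0,0.06,-1]
    - [-0.0164,-0.0335,0,0,0,0.09,-1]
    - [-0.0177,-0.0459,0,0,0,0.12,-1]
    - [-0.0168,-0.0585,0,0,0,0.15,-1]
    - [-0.0138,-0.0706,0,0,0,0.167,-1]
    - [-0.0238,-0.0739,0,0,0,0.3,-1]
    - [-0.0338,-0.0772,0,0,0,0.167,-1]
    - [-0.0338,-0.0772,0,0,0,0.03,-1]
    - [-0.0338,-0.0772,0,0,0,0.167,-1]

```text
time_s: 26.05
ee_pos: [494.4, 236.6, 125.7]
ee_rot: [179.1, -0.2, 109.0]
force: [8.8, 3.2, 0.9]
gripper_width: 17.4
gripper_force: 61.4
```

```bash
python3 -c "
from h import *
look('w13')"
```

```text
26.05 [494.4 236.6 125.7] [8.8 3.2 0.9]
foot 196 [-22.8  -8.8] 28.0
handle 161 [-27.7  -8.8] 90.0
pale 104 [-33.4 -35.3]
pale 86 [-48.6   2.9]
```

>>> send_rows:
  motion:
    - [0,0,0,0,0,0.17,-1]
    - [0,0,0,0,0,0.34,-1]
    - [0,0,0,0,0,0.51,-1]
    - [0,0,0,0,0,0.68,-1]
    - [0,0,0,0,0,0.85,-1]
    - [0,0,0,0,0,1,-1]

```text
time_s: 26.9
ee_pos: [490.1, 235.0, 123.9]
ee_rot: [179.7, 0.2, 169.1]
force: [3.5, 1.4, -1.5]
gripper_width: 17.0
gripper_force: 59.8
```

>>> send_rows:
  motion:
    - [0.0086,-0.01,0,0,0,0.125,-1]
    - [0.014,-0.0192,0,0,0,0.25,-1]
    - [0.0216,-0.0289,0,0,0,0.375,-1]
    - [0.0293,-0.0364,0,0,0,0.5,-1]
    - [0.0391,-0.0438,0,0,0,0.625,-1]
    - [0.0484,-0.0491,0,0,0,0.75,-1]
    - [0.0598,-0.0537,0,0,0,0.875,-1]
    - [0.0702,-0.0564,0,0,0,1,-1]

```text
time_s: 27.9
ee_pos: [523.1, 207.6, 123.3]
ee_rot: [179.7, 0.2, -131.0]
force: [-0.2, 2.7, -0.2]
gripper_width: 16.4
gripper_force: 59.8
```

```bash
cat >> h.py <<'E'
def reds(cx=532,cy=248):
    # red/pale beads from the top camera, polar about the basin
    f=eyes.grab_frame("top");W=world(f);h=cv2.cvtColor(f["pixels"],cv2.COLOR_RGB2HSV)
    cv2.imwrite("pics/top_last.png",f["pixels"][...,::-1])
    n_=np.hypot(W[...,0]-cx,W[...,1]-cy)<62
    for nm,m in(("red",n_&(W[...,2]>20)&(W[...,2]<50)&((h[...,0]<5)|(h[...,0]>174))&(h[...,1]>190)),("pale",n_&(W[...,2]>20)&(W[...,2]<40)&(h[...,0]>12)&(h[...,0]<35)&(h[...,1]<140)&(h[...,2]>120))):
        n,l,st,_=cv2.connectedComponentsWithStats(m.astype(np.uint8))
        for i in range(1,n):
            if st[i,4]>8:
                p=W[l==i].mean(0)-[cx,cy,0];print(nm,st[i,4],"r",np.hypot(p[0],p[1]).round(),"ang",(np.degrees(np.arctan2(p[1],p[0]))%360).round())
E
python3 -c "
from h import *
look('w14');reds()"
```

```text
27.9 [523.1 207.6 123.3] [-0.2  2.7 -0.2]
foot 219 [ -2.8 -16.4] 27.0
handle 157 [ -3.2 -24.7] 90.0
pale 130 [-46.7 -13.7]
pale 124 [ -6.5 -45.7]
pale 12 r 54.0 ang 271.0
```

The beads are now moving: the pale ones have gone from 172° and 226° to 196° and 262°. I'll unwind the wrist and make another full round.

>>> send_rows:
  motion:
    - [0,0,0,0,0,-0.17,-1]
    - [0,0,0,0,0,-0.34,-1]
    - [0,0,0,0,0,-0.51,-1]
    - [0,0,0,0,0,-0.68,-1]
    - [0,0,0,0,0,-0.85,-1]
    - [0,0,0,0,0,-1,-1]

```text
time_s: 28.8
ee_pos: [523.5, 209.1, 124.2]
ee_rot: [179.5, -0.0, 168.5]
force: [0.3, 8.5, 1.9]
gripper_width: 17.2
gripper_force: 61.4
```

>>> send_rows:
  motion:
    - [0,0,0,0,0,-0.17,-1]
    - [0,0,0,0,0,-0.34,-1]
    - [0,0,0,0,0,-0.51,-1]
    - [0,0,0,0,0,-0.68,-1]
    - [0,0,0,0,0,-0.85,-1]
    - [0,0,0,0,0,-1,-1]

```text
time_s: 29.55
ee_pos: [525.0, 206.4, 124.1]
ee_rot: [179.7, -0.1, 108.6]
force: [1.9, 3.6, -1.0]
gripper_width: 17.1
gripper_force: 59.5
```

>>> send_rows:
  motion:
    - [0,0,0,0,0,-0.17,-1]
    - [0,0,0,0,0,-0.34,-1]
    - [0,0,0,0,0,-0.51,-1]
    - [0,0,0,0,0,-0.68,-1]
    - [0,0,0,0,0,-0.85,-1]
    - [0,0,0,0,0,-1,-1]

```text
time_s: 30.3
ee_pos: [520.7, 206.6, 123.3]
ee_rot: [-179.7, 0.0, 48.5]
force: [-4.4, 6.1, 4.1]
gripper_width: 16.4
gripper_force: 60.6
```

>>> send_rows:
  motion:
    - [0.0154,0.0064,0,0,0,0.167,-1]
    - [0.0293,0.0074,0,0,0,0.333,-1]
    - [0.0428,0.0108,0,0,0,0.5,-1]
    - [0.0556,0.0164,0,0,0,0.667,-1]
    - [0.0671,0.0242,0,0,0,0.833,-1]
    - [0.0772,0.0339,0,0,0,1,-1]

```text
time_s: 31.05
ee_pos: [557.6, 220.8, 123.3]
ee_rot: [-179.4, -0.0, 109.2]
force: [-5.8, -1.3, 8.6]
gripper_width: 16.6
gripper_force: 60.6
```

```bash
python3 -c "
from h import *
look('w15')"
```

```text
31.05 [557.6 220.8 123.3] [-5.8 -1.3  8.6]
foot 177 [ 9.  -8.7] 27.0
handle 142 [ 19.8 -16.6] 90.0
pale 38 [-26.7 -44.1]
pale 129 [-46.3 -14. ]
```

>>> send_rows:
  motion:
    - [0.0082,0.0112,0,0,0,0.167,-1]
    - [0.0143,0.0238,0,0,0,0.333,-1]
    - [0.0182,0.0372,0,0,0,0.5,-1]
    - [0.0197,0.051,0,0,0,0.667,-1]
    - [0.0187,0.065,0,0,0,0.833,-1]
    - [0.0153,0.0784,0,0,0,1,-1]

```text
time_s: 31.9
ee_pos: [567.6, 257.9, 123.4]
ee_rot: [-179.6, -0.1, 169.3]
force: [-1.3, -4.3, 5.5]
gripper_width: 17.1
gripper_force: 60.4
```

>>> send_rows:
  motion:
    - [-0.0057,0.0128,0,0,0,0.167,-1]
    - [-0.0134,0.0243,0,0,0,0.333,-1]
    - [-0.0232,0.0343,0,0,0,0.5,-1]
    - [-0.0344,0.0426,0,0,0,0.667,-1]
    - [-0.047,0.0487,0,0,0,0.833,-1]
    - [-0.0604,0.0526,0,0,0,1,-1]

```text
time_s: 32.65
ee_pos: [540.0, 285.2, 123.6]
ee_rot: [-179.7, -0.1, -130.7]
force: [2.9, -3.1, 0.9]
gripper_width: 16.4
gripper_force: 60.3
```

```bash
python3 -c "
from h import *
look('w16');reds()"
```

```text
32.65 [540.  285.2 123.6] [ 2.9 -3.1  0.9]
foot 210 [-7.2 19.3] 26.0
handle 147 [ 4.  30.8] 90.0
pale 263 [-37.5 -25.3]
red 70 r 47.0 ang 27.0
red 59 r 47.0 ang 329.0
red 41 r 46.0 ang 106.0
red 64 r 47.0 ang 142.0
pale 49 r 46.0 ang 237.0
pale 58 r 46.0 ang 200.0
```

View pics/w16.png

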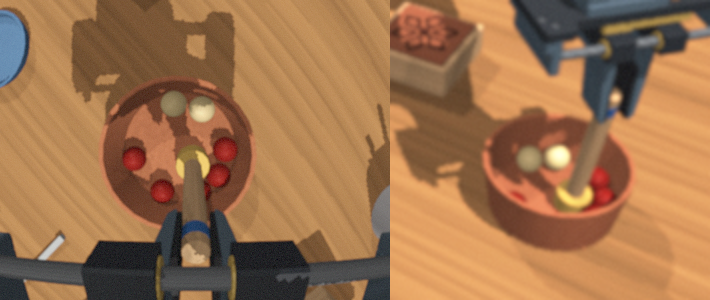

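The picture shows the pale beads at (174,103) and (202,108), three reds bunched on the right, and an empty arc on the upper left (about 283°). I'll straighten the stick by pressing on the floor. Then I'll cross to that gap, where the foot can go out to r≈38 freely, and sweep the beads along from behind.

>>> send_rows:
  motion:
    - [0,0,-0.01,0,0,0,-1]
    - [-0.008,-0.01,-0.018,0,0,0,-1]
    - [-0.018,-0.02,-0.024,0,0,0,-1]
    - [-0.026,-0.03,-0.026,0,0,0,-1]
    - [-0.026,-0.03,-0.026,0,0,0,-1]
    - [-0.026,-0.03,-0.01,0,0,0,-1]
    - [-0.022,-0.05,0.004,0,0,0,-1]
    - [-0.0153,-0.0785,0.004,0,0,0,-1]

```text
time_s: 33.8
ee_pos: [530.6, 247.2, 123.9]
ee_rot: [179.9, -0.1, -130.9]
force: [1.0, 0.1, -1.3]
gripper_width: 16.8
gripper_force: 60.0
```

```bash
python3 -c "
from h import *
look('w17')"
```

```text
33.8 [530.6 247.2 123.9] [ 1.   0.1 -1.3]
foot 200 [-14.7 -12.9] 24.0
handle 131 [-5.5 -4.2] 90.0
pale 114 [-27.6 -38. ]
pale 44 [-48.2  -6.5]
```

>>> send_rows:
  motion:
    - [0,0,0,0,0,-0.17,-1]
    - [0,0,0,0,0,-0.34,-1]
    - [0,0,0,0,0,-0.51,-1]
    - [0,0,0,0,0,-0.68,-1]
    - [0,0,0,0,0,-0.85,-1]
    - [0,0,0,0,0,-1,-1]

```text
time_s: 34.65
ee_pos: [530.9, 247.3, 123.5]
ee_rot: [-179.9, -0.2, 168.8]
force: [-0.1, -0.7, -1.8]
gripper_width: 16.6
gripper_force: 60.0
```

>>> send_rows:
  motion:
    - [0,0,0,0,0,-0.17,-1]
    - [0,0,0,0,0,-0.34,-1]
    - [0,0,0,0,0,-0.51,-1]
    - [0,0,0,0,0,-0.68,-1]
    - [0,0,0,0,0,-0.85,-1]
    - [0,0,0,0,0,-1,-1]

```text
time_s: 35.4
ee_pos: [530.6, 247.3, 123.5]
ee_rot: [-179.8, 0.0, 108.8]
force: [-0.2, -0.1, -0.7]
gripper_width: 16.6
gripper_force: 60.0
```

>>> send_rows:
  motion:
    - [0.003,-0.012,0,0,0,-0.17,-1]
    - [0.006,-0.025,0,0,0,-0.34,-1]
    - [0.009,-0.037,0,0,0,-0.51,-1]
    - [0.011,-0.05,0,0,0,-0.68,-1]
    - [0.014,-0.062,0,0,0,-0.85,-1]
    - [0.017,-0.074,0,0,0,-1,-1]

```text
time_s: 36.15
ee_pos: [536.9, 211.4, 123.4]
ee_rot: [-179.6, 0.3, 48.7]
force: [-5.1, 4.9, 2.8]
gripper_width: 17.3
gripper_force: 60.6
```

```bash
python3 -c "
from h import *
look('w18');reds()"
```

```text
36.15 [536.9 211.4 123.4] [-5.1  4.9  2.8]
foot 192 [  3.8 -16.4] 27.0
handle 159 [  7.  -24.9] 90.0
pale 25 [-37.3 -25.2]
pale 130 [-48.5   0.2]
```

>>> send_rows:
  motion:
    - [0.0143,0.0004,0,0,0,0.167,-1]
    - [0.0266,0.0069,0,0,0,0.333,-1]
    - [0.0376,0.0155,0,0,0,0.5,-1]
    - [0.0469,0.0259,0,0,0,0.667,-1]
    - [0.0543,0.0377,0,0,0,0.833,-1]
    - [0.0595,0.0506,0,0,0,1,-1]

```text
time_s: 37.05
ee_pos: [566.0, 235.1, 123.5]
ee_rot: [-179.4, -0.0, 109.4]
force: [-5.4, -2.5, 4.6]
gripper_width: 16.5
gripper_force: 60.3
```

>>> send_rows:
  motion:
    - [0.0029,0.0137,0,0,0,0.167,-1]
    - [0.0034,0.0276,0,0,0,0.333,-1]
    - [0.0014,0.0414,0,0,0,0.5,-1]
    - [-0.0029,0.0547,0,0,0,0.667,-1]
    - [-0.0094,0.067,0,0,0,0.833,-1]
    - [-0.018,0.078,0,0,0,1,-1]

```text
time_s: 37.8
ee_pos: [558.9, 273.1, 123.6]
ee_rot: [-179.7, -0.3, 169.5]
force: [-2.1, -2.6, 1.7]
gripper_width: 16.7
gripper_force: 59.8
```

>>> send_rows:
  motion:
    - [-0.0104,0.0093,0,0,0,0.167,-1]
    - [-0.0222,0.0167,0,0,0,0.333,-1]
    - [-0.0351,0.0219,0,0,0,0.5,-1]
    - [-0.0488,0.0248,0,0,0,0.667,-1]
    - [-0.0627,0.0253,0,0,0,0.833,-1]
    - [-0.0765,0.0233,0,0,0,1,-1]

```text
time_s: 38.55
ee_pos: [523.6, 284.4, 123.9]
ee_rot: [-179.8, -0.2, -130.5]
force: [3.5, -3.6, -0.3]
gripper_width: 16.8
gripper_force: 60.1
```

```bash
python3 -c "
from h import *
look('w19');reds()"
```

```text
38.55 [523.6 284.4 123.9] [ 3.5 -3.6 -0.3]
foot 232 [-15.5  15.8] 25.0
handle 154 [-8.7 28.3] 90.0
pale 130 [-32.7 -34. ]
pale 123 [-48.1  -7.4]
red 68 r 47.0 ang 359.0
red 37 r 44.0 ang 47.0
red 18 r 50.0 ang 104.0
red 129 r 46.0 ang 147.0
pale 49 r 47.0 ang 230.0
pale 69 r 48.0 ang 193.0
```

>>> send_rows:
  motion:
    - [-0.0143,-0.0004,0,0,0,0.067,-1]
    - [-0.0266,-0.0069,0,0,0,0.133,-1]
    - [-0.0376,-0.0155,0,0,0,0.2,-1]
    - [-0.0469,-0.0259,0,0,0,0.267,-1]
    - [-0.0543,-0.0377,0,0,0,0.333,-1]
    - [-0.0595,-0.0506,0,0,0,0.4,-1]

```text
time_s: 39.45
ee_pos: [498.1, 261.8, 125.9]
ee_rot: [-179.4, 0.3, -106.8]
force: [7.2, 0.4, -0.2]
gripper_width: 16.6
gripper_force: 60.9
```

>>> send_rows:
  motion:
    - [-0.0029,-0.0137,0,0,0,0,-1]
    - [-0.0034,-0.0276,0,0,0,0,-1]
    - [-0.0014,-0.0414,0,0,0,0,-1]
    - [0.0029,-0.0547,0,0,0,0,-1]
    - [0.0094,-0.067,0,0,0,0,-1]
    - [0.018,-0.078,0,0,0,0,-1]

```text
time_s: 40.2
ee_pos: [501.8, 222.8, 124.7]
ee_rot: [179.9, 0.0, -106.9]
force: [2.3, 2.3, -0.8]
gripper_width: 16.5
gripper_force: 59.8
```

```bash
python3 -c "
from h import *
look('w20');reds();print(env.state()['qpos'])"
```

```text
40.2 [501.8 222.8 124.7] [ 2.3  2.3 -0.8]
foot 221 [-21.9  -5.1] 26.0
handle 158 [-23.7 -11.2] 91.0
pale 193 [-26.1 -37.3]
red 24 r 54.0 ang 138.0
pale 61 r 47.0 ang 248.0
pale 16 r 49.0 ang 221.0
[ 2.26939517e+01  1.87972074e+01  9.86668314e+01  4.93648993e-02
  6.25586083e+01 -1.40454711e+02]
```

>>> send_rows:
  motion:
    - [0.0104,-0.0093,0,0,0,0,-1]
    - [0.0222,-0.0167,0,0,0,0,-1]
    - [0.0351,-0.0219,0,0,0,0,-1]
    - [0.0488,-0.0248,0,0,0,0,-1]
    - [0.0627,-0.0253,0,0,0,0,-1]
    - [0.0765,-0.0233,0,0,0,0,-1]
    - [0.071,0.005,0,0,0,-0.15,-1]
    - [0.065,0.03,0,0,0,-0.3,-1]
    - [0.0585,0.0546,0,0,0,-0.47,-1]
    - [0.0585,0.0546,0.04,0,0,-0.64,-1]
    - [0.0585,0.0546,0.09,0,0,-0.81,-1]
    - [0.0585,0.0546,0.14,0,0,-1,-1]
    - [0.0585,0.0546,0.18,0,0,-1,-1]
    - [0.0585,0.0546,0.19,0,0,-1,-1]

```text
time_s: 42.1
ee_pos: [531.6, 249.5, 221.0]
ee_rot: [-180.0, 0.1, -166.8]
force: [-0.6, -0.3, -1.7]
gripper_width: 16.5
gripper_force: 59.6
```

>>> send_rows:
  motion:
    - [0.014,-0.04,0,0,0,-0.17,-1]
    - [0.038,-0.11,0,0,0,-0.34,-1]
    - [0.066,-0.19,0,0,0,-0.51,-1]
    - [0.094,-0.27,0,0,0,-0.68,-1]
    - [0.122,-0.35,0,0,0,-0.85,-1]
    - [0.147,-0.42,0,0,0,-1,-1]
    - [0.16,-0.46,0,0,0,-1,-1]
    - [0.168,-0.482,0,0,0,-1,-1]
    - [0.168,-0.482,0,0,0,-1,-1]
    - [0.168,-0.482,0,0,0,-1,-1]

```text
time_s: 43.35
ee_pos: [614.8, 10.0, 219.9]
ee_rot: [180.0, -0.0, 133.3]
force: [-0.3, 0.3, -1.8]
gripper_width: 16.6
gripper_force: 59.7
```

```bash
python3 - <<'E'
from h import *
reds()
s=env.state();print(s["time_s"],s["ee_pos"],s["ee_rot"],s["gripper_width"])
cx,cy=s["ee_pos"][:2]
f=eyes.grab_frame("scene");W=world(f);h=cv2.cvtColor(f["pixels"],cv2.COLOR_RGB2HSV)
cv2.imwrite("pics/s21.png",f["pixels"][...,::-1])
cam=-f["R"].T@f["t"];d=np.array([cx,cy])-cam[:2];d/=np.hypot(*d);print("view dir",d)
near=np.hypot(W[...,0]-cx,W[...,1]-cy)<50
y=near&(h[...,0]>=8)&(h[...,0]<32)
for lo,hi,o in((88,98,11),(100,118,11),(122,140,6),(140,160,6),(160,180,6),(180,200,6)):
    m=y&(W[...,2]>lo)&(W[...,2]<hi)
    if m.sum()>8:p=np.median(W[m],0);print(lo,m.sum(),p.round(1),"axis",(p[:2]+d*o-[cx,cy]).round(1))
E
```

```text
red 65 r 47.0 ang 360.0
red 64 r 47.0 ang 49.0
red 68 r 47.0 ang 98.0
red 63 r 48.0 ang 138.0
red 61 r 47.0 ang 180.0
pale 67 r 47.0 ang 268.0
pale 66 r 47.0 ang 221.0
43.4 [614.83583292  10.02616776 220.04223973] [ 1.79984840e+02 -2.41590035e-02  1.33286745e+02] 16.523270878496998
view dir [-0.77103017 -0.63679862]
100 78 [632.9   7.1 112.6] axis [ 9.6 -9.9]
122 146 [626.2   3.6 126.4] axis [  6.7 -10.2]
140 73 [625.4   5.8 150.5] axis [ 5.9 -8.1]
160 82 [624.9   7.7 171.1] axis [ 5.4 -6.2]
180 78 [623.9  10.1 190. ] axis [ 4.5 -3.7]
```

All seven beads are still in the basin, and the pale ones have been carried about 65° round. The stick leans 6° about the closing axis, so I'll tilt the tool to compensate and lower it.

>>> send_rows:
  motion:
    - [0,0,0,0.036,0.034,0,-1]
    - [0,0,-0.02,0.072,0.067,0,-1]
    - [0,0,-0.06,0.072,0.067,0,-1]
    - [0,0,-0.1,0.072,0.067,0,-1]
    - [0,0,-0.12,0.072,0.067,0,-1]
    - [0,0,-0.12,0.072,0.067,0,-1]

```text
time_s: 44.2
ee_pos: [614.7, 9.0, 159.0]
ee_rot: [-180.0, -6.0, 133.2]
force: [0.2, -0.0, -1.2]
gripper_width: 16.6
gripper_force: 59.7
```

```bash
python3 - <<'E'
from h import *
s=env.state();print(s["time_s"],s["ee_pos"],s["ee_rot"])
cx,cy=s["ee_pos"][:2]
f=eyes.grab_frame("scene");W=world(f);h=cv2.cvtColor(f["pixels"],cv2.COLOR_RGB2HSV)
cam=-f["R"].T@f["t"];d=np.array([cx,cy])-cam[:2];d/=np.hypot(*d)
near=np.hypot(W[...,0]-cx,W[...,1]-cy)<50
y=near&(h[...,0]>=8)&(h[...,0]<32)
for lo in range(20,150,12):
    m=y&(W[...,2]>lo)&(W[...,2]<lo+12)&(h[...,1]>60)
    if m.sum()>8:p=np.median(W[m],0);print(lo,m.sum(),np.median(h[m],0),p.round(1),(p[:2]+d*6-[cx,cy])@[.68,-.73],(p[:2]+d*6-[cx,cy])@[.73,.68])
E
```

```text
44.2 [614.65997979   8.98144029 159.00198359] [-179.95294709   -5.99669622  133.18189472]
44 62 [ 19.  153.  175.5] [625.1  13.6  50.4] 3.3857420583596616 4.803115608469588
56 128 [ 20. 145. 236.] [620.1  10.3  63.3] 2.4118069999838614 -1.1202546151386281
68 35 [ 15. 110. 181.] [619.9   9.7  74.6] 2.721376682781439 -1.6877143604760996
80 41 [ 15. 111. 179.] [619.   10.   85.6] 1.835127388646193 -2.079748237919219
92 38 [ 15.  111.5 180.5] [620.2  10.9  97.1] 1.9906525621786053 -0.5847734012989271
104 41 [ 15. 112. 181.] [620.7  10.2 111. ] 2.8433768852948162 -0.7707059205848374
116 41 [ 15. 111. 169.] [621.6  11.  122.2] 2.882017275459559 0.4709040628091803
128 40 [ 15.  111.5 170.5] [620.7  11.8 133.6] 1.6577053195881806 0.3603123975972472
140 44 [ 15.  111.5 172.5] [622.1  10.6 146.2] 3.5244775099107915 0.5937160719533247
```

>>> send_rows:
  motion:
    - [0,0,-0.03,0,0,0,-1]
    - [0,0,-0.055,0,0,0,-1]
    - [0,0,-0.068,0,0,0,-1]
    - [0,0,-0.076,0,0,0,-1]
    - [0,0,-0.08,0,0,0,-1]
    - [0,0,-0.084,0,0,0,-1]
    - [0,0,-0.084,0,0,0,-1]

```text
time_s: 45.12
ee_pos: [616.5, 8.6, 121.9]
ee_rot: [179.8, -5.7, 133.2]
force: [-2.1, -1.4, 13.4]
gripper_width: 16.4
gripper_force: 59.9
```

>>> send_rows:
  motion:
    - [0,0,0.006,0,0,0,-1]
    - [0,0,0.006,0,0,0,-1]
    - [0,0,0.006,0,0,0,-0.5]
    - [0,0,0.006,0,0,0,0]
    - [0,0,0.006,0,0,0,0.5]
    - [0,0,0.006,0,0,0,1]
    - [0,0,0.006,0,0,0,1]
    - [0,0,0.006,0,0,0,1]
    - [0,0,0.006,0,0,0,1]
    - [0,0,0.006,0,0,0,1]

```text
time_s: 46.38
ee_pos: [615.1, 8.9, 121.0]
ee_rot: [180.0, -5.9, 133.2]
force: [0.9, -0.1, -0.5]
gripper_width: 89.4
gripper_force: 0.0
```

>>> send_rows:
  motion:
    - [0,0,0.04,0,0,0,1]
    - [0,0,0.08,0,0,0,1]
    - [0,0,0.13,0,0,0,1]
    - [0,0,0.19,0,0,0,1]
    - [0,0,0.25,0,0,0,1]
    - [-0.1,0,0.3,0,0,0,1]
    - [-0.2,0,0.3,0,0,0,1]
    - [-0.2,0,0.3,0,0,0,1]
    - [-0.2,0,0.3,0,0,0,1]

```text
time_s: 47.5
ee_pos: [515.7, 8.9, 271.3]
ee_rot: [179.9, -5.8, 133.2]
force: [1.0, 0.3, 0.1]
gripper_width: 91.1
gripper_force: 0.0
```

```bash
python3 - <<'E'
from h import *
reds()
print(env.state()["time_s"],env.state()["ee_pos"],env.state()["gripper_width"])
cx,cy=616,8
f=eyes.grab_frame("scene");W=world(f);h=cv2.cvtColor(f["pixels"],cv2.COLOR_RGB2HSV)
cam=-f["R"].T@f["t"];d=np.array([cx,cy])-cam[:2];d/=np.hypot(*d)
y=(np.hypot(W[...,0]-cx,W[...,1]-cy)<50)&(W[...,2]<175)
for lo in range(26,170,24):
    m=y&(W[...,2]>lo)&(W[...,2]<lo+24)
    if m.sum()>8:print(lo,m.sum(),(np.median(W[m],0)+[*d*6,0]).round(1))
E
```

```text
red 66 r 48.0 ang 0.0
red 64 r 47.0 ang 49.0
red 65 r 47.0 ang 97.0
red 63 r 48.0 ang 138.0
red 58 r 47.0 ang 180.0
pale 68 r 47.0 ang 268.0
pale 70 r 47.0 ang 220.0
47.55 [516.08730242   8.86010879 271.03359751] 91.29830745626747
26 112 [615.5   4.9  31.3]
50 75 [615.2   5.5  62. ]
74 78 [615.9   5.2  86.2]
98 85 [615.7   5.3 110.1]
122 80 [615.7   4.9 133.8]
146 118 [613.7   4.2 159.8]
```

The stick stands upright near the dish's centre at (616,5), and every bead is in the basin. I'm handing it in.

```bash
python3 -c "
from workcell import env
print(env.job_done())"
```

```text
the job is handed in; nothing more can be done
None
```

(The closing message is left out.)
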